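Unload the sample carrier at the microscope bench

ROBOT

A 6-joint arm with a two-finger parallel gripper is mounted at the origin on the work surface. World frame = base frame: x ahead of the robot, y to its left, z up, the work surface at z = 0. Lengths are in m, angles in degrees, forces in N, time in s.
With the tool pointing down it reaches from about 0.25 to 0.725 m from the base axis. Payload 9.7 kg.
Tool frame: the origin (TCP) lies at the very end of the fingers, on their centre line; the grasp point (between the pads) lies 19 mm behind it; y points along the fingers, x is the direction in which the jaws open and shut, and the axes are right-handed (so a half turn about y gives the same grasp; the last joint's range is limited). The gripper opens to 85 mm and grips with 20 to 120 N. Pads are 22 mm wide; open, the fingers measure 114 mm over their backs; the gripper's body (76 mm by 85 mm) begins 54 mm behind the grasp point. The pads swing forward as they close: fully open they stand 13 mm farther back than shut.
Start: joints at [69.901, 4.979, 10.078, 95.1, 0, 90], TCP at [0.189, 0.517, 0.231] pointing down, gripper open.
Joint ranges: [-179.16, 179.16], [-48.56, 103.87], [-65.8, 70.77], [-126.05, 130.52], [-82.76, 87.17], [-180, 180]. Speed limits (degrees/s): [127.2, 127.2, 147.25, 180, 180, 180].

INTERFACE

Orientations are given as [roll, pitch, yaw] about the fixed x, y, z axes, in that order (R = Rz(yaw) Ry(pitch) Rx(roll)).
In Python, from workcell import bot gives the robot as it stands.
- The arm moves only by the shell command python3 -m jog 'ROWS' [FORCE]. ROWS is JSON, a list of rows, each a list of 7 numbers: the closure, from 0 (fully open) to 1 (shut), then the shift along the world's x, y, z in units of 25 mm (1.0 is 25 mm), then the turn, a rotation vector about the world's x, y, z in units of 5 degrees (1.0 is 5 degrees). A call has 1 to 5 rows; each row is the pose to reach, as a shift and turn from the pose commanded when the call began; what a row does not reach only later rows make up. A row lasts 1/10 s, in which the tool goes at most 50 mm and 8.59 degrees, less where a joint would pass 70% of its speed; a pose out of reach is approached as far as the arm can. A call with a gripper value outside its range is refused whole. The fingers move at their own pace and stop on an object; FORCE is the grip in N (left out, the last holds). Time passes only in rows, so rows that repeat a pose let the fingers close. It gives the time, the measured TCP pose, the force and the opening at its end, in the units of the state.
- bot.get_obs(): the state, without advancing time (a new reading comes with each control period).
- bot.camera(name): name is "side" or "top"; returns (picture, depth): 480x640x3 uint8, red, green, blue; 480x640 float32, m along the optical axis (not along the pixel's ray), 0 where there is no reading.
- bot.camera_model(name): a dict with "fx", "fy", "cx", "cy" (pixels), "k1" (the pictures are not rectified: a ray, as slopes to the right and down, at radius r is drawn at 1 + k1 r^2 times it, then the intrinsics apply), "rvec" (rotation vector, rad) and "tvec" (3), from world to camera coordinates, as OpenCV has them. Camera axes: x right, y down, z forward; pixel columns grow to the right and rows downward; lengths in m; the calibration is good to about 2 mm. A picture is of the moment at which its call begins. camera_model takes no time and is no camera call.
- bot.job_done(): hands the job in, once; it reports no verdict.
Trained networks look in the newest picture that a camera, given by its name, has taken for a name from the list of things; names that differ only in an ending like _2 or _b are one class to them, and where a whole thing is asked for, a point or a joint stands for the part that bears it (a point fixed in the world has none). Each returns a list of dicts, best first, with "conf" (0 to 1); they miss things now and then, are a little off and sometimes report something else, mostly with a low value. They report only what shows in the picture. A call takes as long as a camera call. They do not tell look-alikes from the thing itself.
- bot.regions_of(camera, label): "pixels" (480x640 bool, what is visible of it) and "point" ([row, column] in pixels, amid what is visible of it).
The state is a dict: "time": time; "q": joint angles; "qd": joint speeds; "joint_efforts": joint torques, N m; "ee_pos": TCP position; "tcp_rot": TCP orientation; "wrist_force": force on the tool from outside, world axes, zero at the start; "torque": the same for the moment, N m; "opening": finger opening in m.
Only numpy, scipy, OpenCV 4.12 (cv2) and the standard library are available. Lean on these libraries where they do the work, as an engineer would, in place of code of your own. Each camera call takes 0.05 s, during which the arm holds its last target. There are 200 camera calls.

TASK

Unload the blue sample carrier for imaging: take the stack apart and stand the small pot, the wide dish and the square box upright and flat inside the rims of the nests that fit each of them, and pull the tube up out of its spring clips and lay it in both saddles of the tube cradle, centred. The samples are delicate: keep the pot, dish and box level, and set everything down gently rather than dropping it. Leave the loose microscope objective where it stands.

Things in the scene. Friction and masses are not known exactly. Their poses are not given: they have to be found in the camera images.
- small_pot: Small round screw-cap sample pot, white with a black cap: 32 mm diameter, 24 mm tall, 35 g. It stands on top of the stack (on the wide dish). Origin: centre of its underside; z up its axis.
- wide_dish: Wider round white dish with its lid on (the lid does not come off): 48 mm diameter, 24 mm tall, 60 g. Middle of the stack, standing on the square box. Origin: centre of its underside; z up.
- square_box: Square dark grey metal specimen box, lid fixed: 60 x 60 mm, 24 mm tall, 120 g. Bottom of the stack, standing on the carrier plate. Origin: centre of its underside; x and y along its sides, z up.
- tube: White capped tube (black cap at +x), 16 mm diameter, 110 mm long, 30 g, lying level in two upward-open C spring clips of the carrier, 32 to 44 mm either side of its middle (within 4 mm). Pinch it across the bare middle (27 mm free below) from above and pull straight up: the clips resist with 5 to 15 N, then snap open within 10 mm. Origin: middle of the tube on its axis; x along it.
- carrier: Fixed blue transport carrier: plate 140 x 200 x 10 mm. Origin: centre of its underside; z up. The stack stands on the plate (10 mm above the bench), 55 mm to -y of the origin; the tube lies along the carrier's x, 55 mm to +y of the origin, its axis 45 mm above the bench. The clips' lips rise 12 mm above the tube's axis.
- small_nest: Fixed round grey-rimmed nest for the small pot, the smallest round one: shallow tray, 56 mm outside, 46 mm inside, inner floor 3 mm and rim 7 mm above the bench. Origin: centre of its underside.
- wide_nest: Fixed round grey-rimmed nest for the wide dish, the larger round one: 72 mm outside, 62 mm inside, inner floor 3 mm and rim 7 mm above the bench. Origin: centre of its underside.
- square_nest: Fixed square grey-rimmed nest for the square box: 84 x 84 mm outside, 74 x 74 mm inside, inner floor 3 mm and rim 7 mm above the bench. The box fits flat with its sides within about 10 degrees of the nest's. Origin: centre of its underside; x and y along its sides.
- tube_cradle: Fixed grey cradle for the tube: base 50 (x) x 124 (y) x 3 mm with two saddles, each a pair of round bars 17 mm high, 33 to 51 mm either side of the middle along y. The tube lies along y in both saddles, either way round, middle over middle, its axis 17 mm above the bench; between the saddles is room for fingers. Origin: centre of its underside.
- objective: Bystander: loose steel microscope objective standing upright beyond the work, 32 mm diameter, 50 mm tall. Origin: centre of its underside. Leave it where it stands.
Things that resemble listed ones, but are neither listed nor needed, are in the scene too. What is shaped like the square_box but green is not meant.

How it is judged:
By the outcome, as a careful person would: the job done as asked, in the order asked, and still so for the second after the job is handed in, with the robot touching nothing.
It also fails if it takes over 109 s, if anything falls off the work surface, if the arm or the gripper's body presses on something with over 40 N, if the wrist force passes 120 N, or if a joint passes its speed limit or range.

## Working session

There is one attempt and no reset: what is moved stays moved. The work goes in short steps, Python scripts to look and compute and a shell command to move; the robot and the scene stay as the last step left them, time stands still between calls to the robot, and variables do not carry over. Pictures are saved under pics/ and viewed, about 12 in all and at most 16, crops included, and the job is handed in when it is done.

```bash
mkdir -p pics; ls
python3 - <<'E'
from workcell import bot
import cv2
print(bot.get_obs())
for n in("top","side"):
    p,d=bot.camera(n); cv2.imwrite(f"pics/{n}0.png",p[:,:,::-1]); print(n,bot.camera_model(n))
E
```

```text
pics
{'time': 0.0, 'q': array([ 6.98999105e+01,  5.01131476e+00,  1.00330379e+01,  9.50996376e+01,
       -5.34877292e-04,  9.00009361e+01]), 'qd': array([-0.08305881,  0.03436489,  0.02200292, -0.02526944,  0.0390623 ,
        0.01306858]), 'joint_efforts': array([-1.01031674e-03, -5.20395112e+01,  4.64797604e+01,  1.64466334e-02,
       -3.55554766e-05, -1.57064420e-05]), 'ee_pos': array([0.18893423, 0.5162768 , 0.23056833]), 'tcp_rot': array([-9.00005362e+01,  7.79144472e-02,  6.98989744e+01]), 'wrist_force': array([ 0.28596175, -0.74799496, -0.12605487]), 'torque': array([0.00375115, 0.01226341, 0.00318997]), 'opening': 0.08518304220901869}
top {'fx': 574.9289308466333, 'fy': 574.9289308466333, 'cx': 316.4113652493546, 'cy': 227.33972313164992, 'k1': -0.038577088539251875, 'rvec': array([ 2.18552725, -2.23011137,  0.03441399]), 'tvec': array([0.00605257, 0.5566412 , 1.03184388])}
side {'fx': 524.9267565718136, 'fy': 524.9267565718136, 'cx': 306.7493121474792, 'cy': 236.04407987220696, 'k1': 0.053432806884044996, 'rvec': array([ 2.02181748, -0.64873022,  0.38114741]), 'tvec': array([-0.47239616,  0.23050016,  0.61840962])}
```

View pics/top0.png

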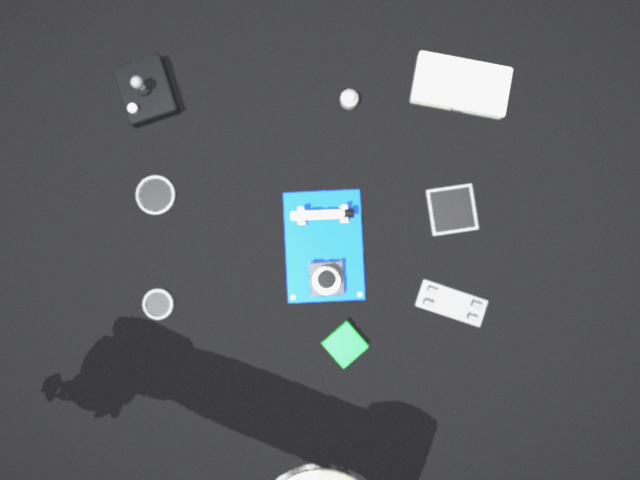

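View pics/side0.png

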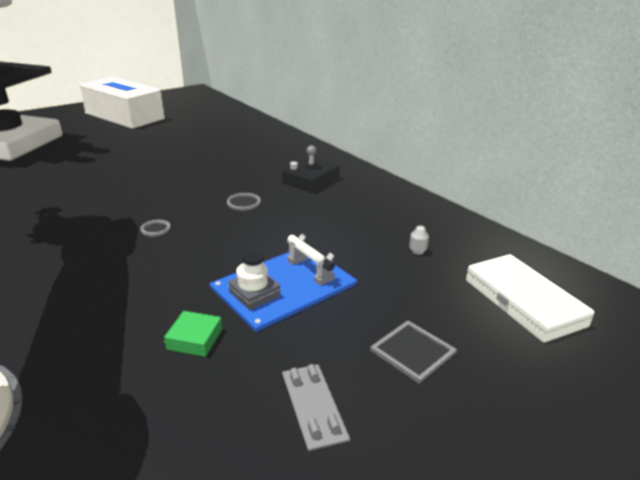

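The top view (world x up, y left) shows the carrier at (324,245), with the stack at (326,279), and the tube at (322,214) with its cap to the right. The small nest is at (158,304), the wide nest at (155,195), the square nest at (452,209) and the cradle at (452,303). The objective is at (349,98), and the green decoy at (345,344). The side view agrees.

```bash
cat > h.py <<'E'
from workcell import bot
import numpy as np, cv2
def cloud(n,d):
    m=bot.camera_model(n); K=np.array([[m['fx'],0,m['cx']],[0,m['fy'],m['cy']],[0,0,1]])
    v,u=np.mgrid[:480,:640]
    p=cv2.undistortPoints(np.c_[u.ravel(),v.ravel()].astype(float)[:,None],K,np.array([m['k1'],0,0,0]))[:,0]
    z=d.ravel(); P=np.c_[p*z[:,None],z]; R=cv2.Rodrigues(m['rvec'])[0]
    W=((P-m['tvec'])@R).reshape(480,640,3); W[d==0]=np.nan
    return W
def rect(xy):
    (c,s,a)=cv2.minAreaRect((xy*1000).astype(np.float32)); return np.round(c,1),np.round(s,1),round(a,1)
E
python3 - <<'E'
from h import *
p,d=bot.camera("top"); W=cloud("top",d); np.save("W.npy",W)
for n in["small_pot","wide_dish","square_box","tube","carrier","small_nest","wide_nest","square_nest","tube_cradle","objective"]:
    for r in bot.regions_of("top",n)[:3]:
        X=W[r["pixels"]]; X=X[~np.isnan(X[:,0])]
        zt=np.percentile(X[:,2],95); T=X[X[:,2]>zt-.006]
        print(n,round(r["conf"],2),np.round(r["point"]),"ztop %.3f zmed %.3f"%(zt,np.median(X[:,2])),"all",*rect(X[:,:2]),"top",*rect(T[:,:2]),len(X),len(T))
for u,v in[(60,390),(300,400),(250,350),(250,250)]: print(u,v,W[v,u].round(3))
E
```

```text
small_pot 0.76 [280. 322.] ztop 0.085 zmed 0.082 all [467.5 -20.2] [28.6 30.2] 89.0 top [467.5 -20.2] [28.6 30.2] 89.0 271 259
wide_dish 0.82 [283. 318.] ztop 0.081 zmed 0.058 all [462.5 -20.1] [49.3 48.6] 88.6 top [467.4 -19.3] [30.2 30.1] 88.4 390 30
square_box 0.85 [264. 327.] ztop 0.037 zmed 0.034 all [464.9 -20.6] [58.9 60. ] 2.5 top [464.9 -20.8] [58.9 59.5] 2.5 460 439
square_box 0.67 [344. 345.] ztop 0.027 zmed 0.024 all [344.  -52.3] [66.4 62.7] 40.6 top [346.8 -51.1] [60.4 60.3] 39.7 1216 1077
tube 0.93 [216. 320.] ztop 0.056 zmed 0.052 all [577.5 -15.3] [108.   18.1] 89.6 top [577.3 -15.1] [ 15.7 107.9] 1.0 540 442
carrier 0.92 [242. 320.] ztop 0.014 zmed 0.010 all [523.4 -17. ] [204.4 143.1] 1.5 top [523.2 -17.6] [199.8 139.9] 1.5 6953 5847
small_nest 0.58 [304. 157.] ztop 0.008 zmed 0.004 all [424.6 285.1] [52.8 50.9] 52.8 top [424.6 285.1] [52.8 50.9] 52.8 680 501
wide_nest 0.63 [195. 155.] ztop 0.008 zmed 0.004 all [622.8 286.7] [70.1 67. ] 38.6 top [622.8 286.7] [70.1 67. ] 38.6 1139 818
wide_nest 0.61 [101. 345.] ztop 0.051 zmed 0.039 all [784.6 -67.3] [31.1 29.3] 36.3 top [785.1 -68.3] [16.4 17. ] 60.9 290 81
square_nest 0.84 [211. 454.] ztop 0.009 zmed 0.005 all [ 584.2 -251.8] [84.2 84.1] 7.1 top [ 584.4 -251.8] [83.9 84.1] 7.1 2108 1616
tube_cradle 0.7 [303. 450.] ztop 0.018 zmed 0.004 all [ 413.6 -247.1] [124.4  50.8] 72.4 top [ 414.1 -247.4] [102.8  33.7] 69.7 1783 226
objective 0.52 [ 98. 348.] ztop 0.051 zmed 0.040 all [784.8 -69.2] [29.1 30.8] 64.7 top [785.1 -68.3] [16.4 17. ] 60.9 261 81
60 390 [ 0.269  0.47  -0.001]
300 400 [0.245 0.031 0.004]
250 350 [0.337 0.12  0.002]
250 250 [0.518 0.117 0.   ]
```

```bash
python3 -m jog '[[0,3.7,-7.16,0,0,0,-6],[0,3.7,-7.16,0,0,0,-6],[0,3.7,-7.16,0,0,0,-6],[0.4,3.7,-7.16,0,0,0,-6],[0.4,3.7,-7.16,0,0,0,-6]]' 40
python3 -m jog '[[0.4,3.7,-7.16,-1,0,0,-6],[0.4,3.7,-7.16,-1,0,0,-6],[0.4,3.7,-7.16,-1,0,0,-6],[0.4,3.7,-7.16,-1,0,0,-6],[0.4,3.7,-7.16,-1,0,0,-6]]'
```

```text
time: 1.15
ee_pos: [0.2833, 0.3337, 0.2321]
tcp_rot: [-90.0, -0.1, 39.5]
wrist_force: [0.8, 0.4, -0.1]
opening: 0.0589
time: 1.65
ee_pos: [0.3755, 0.1546, 0.2056]
tcp_rot: [-90.1, 0.0, 9.4]
wrist_force: [0.0, -0.1, 0.3]
opening: 0.0512
```

```bash
python3 -m jog '[[0.4,1.8,-3.5,-1,0,0,-1.4],[0.4,3.66,-6.98,-1.5,0,0,-1.4],[0.4,3.66,-6.98,-3,0,0,-1.4],[0.4,3.66,-6.98,-3,0,0,-1.4],[0.4,3.66,-6.98,-3,0,0,-1.4]]'
python3 - <<'E'
from h import *
for n in("side","top"):
    p,d=bot.camera(n); cv2.imwrite(f"pics/{n}1.png",cv2.resize(p[180:340,180:380] if n=="side" else p[200:330,260:400],None,fx=3,fy=3)[:,:,::-1])
print(bot.get_obs()['ee_pos'])
E
```

```text
time: 2.15
ee_pos: [0.4658, -0.018, 0.1285]
tcp_rot: [-90.0, 0.2, 2.8]
wrist_force: [-0.7, -0.4, 0.7]
opening: 0.0517
[ 0.46539116 -0.01639814  0.13004745]
```

View pics/side1.png

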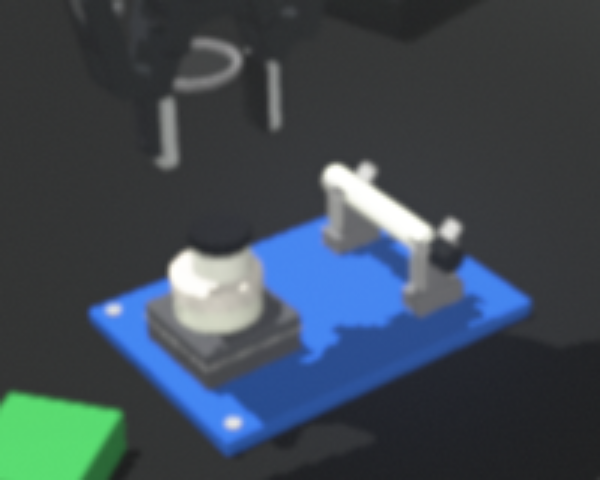

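The side crop shows the jaws open and aligned above the pot, so I'm descending.

```bash
python3 -m jog '[[0.4,0.05,-0.1,-0.8,0,0,0],[0.4,0.05,-0.1,-1.6,0,0,0],[0.4,0.05,-0.1,-2.2,0,0,0],[0.4,0.05,-0.1,-2.6,0,0,0],[0.4,0.05,-0.1,-2.6,0,0,0]]'
python3 -m jog '[[0.4,0,0,0,0,0,0],[0.5,0,0,0,0,0,0],[0.6,0,0,0,0,0,0],[0.7,0,0,0,0,0,0],[0.8,0,0,0,0,0,0]]' 30
python3 -m jog '[[0.8,0,0,0,0,0,0],[0.8,0,0,0,0,0,0],[0.8,0,0,0,0,0,0]]' 30
python3 -m jog '[[0.8,0,0,0.2,0,0,0],[0.8,0,0,0.6,0,0,0],[0.8,0,0,1.2,0,0,0],[0.8,0,0,2,0,0,0],[0.8,0,0,2,0,0,0]]' 30
python3 - <<'E'
from h import *
p,d=bot.camera("side"); cv2.imwrite("pics/side2.png",cv2.resize(p[180:340,180:380],None,fx=3,fy=3)[:,:,::-1])
for i in range(3): print(bot.get_obs()['ee_pos'])
E
```

```text
time: 2.75
ee_pos: [0.4662, -0.0176, 0.0656]
tcp_rot: [-90.0, 0.1, 3.0]
wrist_force: [0.1, 0.6, 0.9]
opening: 0.0515
time: 3.25
ee_pos: [0.4672, -0.0185, 0.0672]
tcp_rot: [-90.0, -0.1, 2.9]
wrist_force: [-0.5, 0.9, 6.8]
opening: 0.0311
time: 3.55
ee_pos: [0.4672, -0.0185, 0.0671]
tcp_rot: [-90.0, -0.1, 2.9]
wrist_force: [-1.3, -0.2, 6.5]
opening: 0.0307
time: 4.05
ee_pos: [0.4682, -0.0186, 0.1198]
tcp_rot: [-90.0, -0.3, 2.9]
wrist_force: [0.3, 0.1, 0.8]
opening: 0.0305
[ 0.46774432 -0.01857206  0.11819821]
[ 0.46774432 -0.01857206  0.11819821]
[ 0.46774432 -0.01857206  0.11819821]
```

View pics/side2.png

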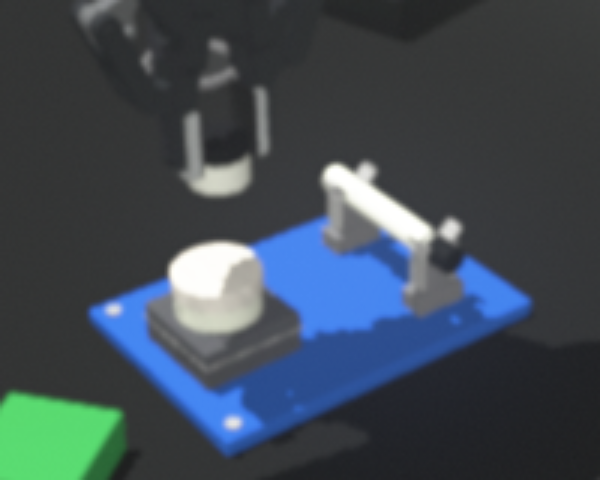

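The pot is held upright above the dish. I'm carrying it to the small nest.

```bash
python3 -m jog '[[0.8,-0.1,0.6,0,0,0,0],[0.8,-0.3,2.0,0,0,0,0],[0.8,-0.55,3.7,0,0,0,0],[0.8,-0.8,5.4,0,0,0,0],[0.8,-1.0,7.0,0,0,0,0]]' 
python3 -m jog '[[0.8,-0.25,1.7,-0.3,0,0,0],[0.8,-0.45,3.2,-1,0,0,0],[0.8,-0.6,4.4,-1.7,0,0,0],[0.8,-0.72,5.15,-2.4,0,0,0],[0.8,-0.72,5.15,-3,0,0,0]]'
python3 -m jog '[[0.8,0,0,0,0,0,0],[0.8,0,0,0,0,0,0]]'
python3 - <<'E'
from h import *
o=bot.get_obs();print(o['ee_pos'],o['tcp_rot'],o['wrist_force'])
p,d=bot.camera("top"); W=cloud("top",d)
p2,d2=bot.camera("side"); W2=cloud("side",d2)
for n,Wc in(("top",W),("side",W2)):
  for l in("small_pot","small_nest"):
    for r in bot.regions_of(n,l)[:1]:
        X=Wc[r["pixels"]]; X=X[~np.isnan(X[:,0])]; print(n,l,r["conf"],len(X),rect(X[:,:2]),np.percentile(X[:,2],[2,50,98]).round(3))
cv2.imwrite("pics/s3.png",cv2.resize(p2[130:290,60:260],None,fx=3,fy=3)[:,:,::-1])
E
```

```text
time: 4.6
ee_pos: [0.441, 0.158, 0.1159]
tcp_rot: [-90.0, 0.0, 2.9]
wrist_force: [0.7, -0.6, -0.4]
opening: 0.0308
time: 5.1
ee_pos: [0.4228, 0.2869, 0.0396]
tcp_rot: [-90.0, 0.1, 3.1]
wrist_force: [-0.1, -0.6, -0.3]
opening: 0.0305
time: 5.3
ee_pos: [0.4237, 0.2844, 0.0413]
tcp_rot: [-90.0, 0.0, 2.9]
wrist_force: [0.1, -0.2, -0.1]
opening: 0.0309
[0.42373089 0.28440832 0.04127852] [-9.00343987e+01  3.31476120e-02  2.86505885e+00] [ 0.05727658 -0.17601417 -0.05079338]
top small_pot 0.51 138 (array([424.8, 274.1]), array([26.8, 13.4]), 15.6) [0.033 0.054 0.059]
top small_nest 0.8 283 (array([428.1, 273. ]), array([51.4, 26. ]), 15.0) [-0.001  0.004  0.032]
side small_pot 0.76 260 (array([434.8, 296.3]), array([67.3, 28.1]), 57.3) [0.036 0.053 0.061]
side small_nest 0.94 425 (array([427.7, 289.2]), array([66.6, 56.6]), 30.1) [0.002 0.006 0.011]
```

View pics/s3.png

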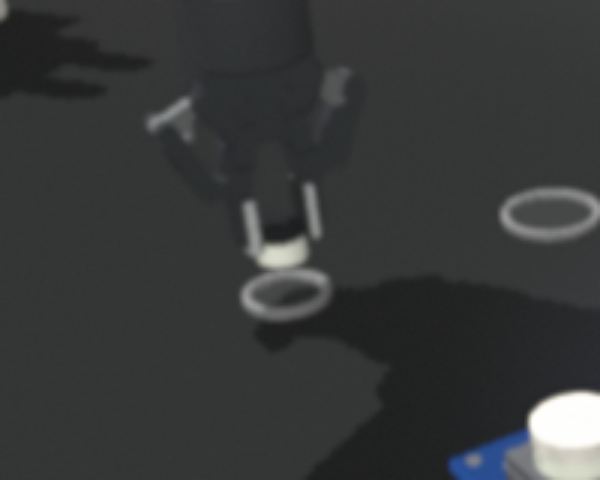

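The pot is level, just above the small nest and aligned with it.

```bash
python3 -m jog '[[0.8,0.04,0.04,-0.4,0,0,0],[0.8,0.04,0.04,-0.7,0,0,0],[0.8,0.04,0.04,-0.9,0,0,0],[0.8,0.04,0.04,-1.0,0,0,0],[0.8,0.04,0.04,-1.0,0,0,0]]' 
python3 -m jog '[[0.8,0,0,-0.04,0,0,0],[0.8,0,0,-0.08,0,0,0],[0.8,0,0,-0.12,0,0,0],[0.8,0,0,-0.16,0,0,0]]'
```

```text
time: 6.1
ee_pos: [0.4244, 0.2861, 0.0157]
tcp_rot: [-90.0, 0.1, 2.9]
wrist_force: [0.1, -0.3, -0.2]
opening: 0.0308
time: 6.5
ee_pos: [0.4248, 0.2863, 0.0123]
tcp_rot: [-90.0, -0.0, 2.9]
wrist_force: [-0.5, 0.1, -0.1]
opening: 0.0304
```

```bash
python3 -m jog '[[0.8,0,0,-0.02,0,0,0],[0.8,0,0,-0.04,0,0,0]]'
```

```text
time: 6.7
ee_pos: [0.4249, 0.2863, 0.0122]
tcp_rot: [-90.0, -0.0, 2.9]
wrist_force: [-4.5, -3.3, 11.2]
opening: 0.0307
```

```bash
python3 -m jog '[[0.7,0,0,0,0,0,0],[0.6,0,0,0,0,0,0],[0.5,0,0,0,0,0,0],[0.45,0,0,0,0,0,0],[0.45,0,0,0,0,0,0]]'
python3 -m jog '[[0.45,0,0,0.4,0,0,0],[0.45,0,0,1.2,0,0,0],[0.4,0,0,2.2,0,0,0],[0.4,-0.1,-0.5,3.2,0,0,0],[0.4,-0.2,-1.5,3.6,0,0,0]]'
python3 -m jog '[[0.3,0.2,-2,0,0,0,0],[0.3,0.4,-4,0,0,0,0],[0.3,0.6,-6,0,0,0,0],[0.3,0.8,-8,0,0,0,0],[0.3,1,-9,0,0,0,0]]'
python3 - <<'E'
from h import *
print(bot.get_obs()['ee_pos'],bot.get_obs()['tcp_rot'])
p,d=bot.camera("top"); W=cloud("top",d)
for l in("small_pot","small_nest","wide_dish","square_box"):
    for r in bot.regions_of("top",l)[:2]:
        X=W[r["pixels"]]; X=X[~np.isnan(X[:,0])]; zt=np.percentile(X[:,2],95);T=X[X[:,2]>zt-.006]
        print(l,r["conf"],len(X),rect(X[:,:2]),rect(T[:,:2]),zt,"tilt",np.linalg.lstsq(np.c_[T[:,:2],np.ones(len(T))],T[:,2],rcond=None)[0][:2].round(3))
p2,d2=bot.camera("side"); 
cv2.imwrite("pics/s4.png",cv2.resize(p2[130:330,100:340],None,fx=3,fy=3)[:,:,::-1])
E
```

```text
time: 7.2
ee_pos: [0.4247, 0.2862, 0.0111]
tcp_rot: [-90.0, 0.0, 2.9]
wrist_force: [-0.2, -0.4, -0.1]
opening: 0.0467
time: 7.7
ee_pos: [0.4206, 0.2497, 0.1044]
tcp_rot: [-89.9, -0.2, 3.0]
wrist_force: [-0.1, 0.3, 0.9]
opening: 0.0513
time: 8.2
ee_pos: [0.4446, 0.0208, 0.1023]
tcp_rot: [-90.0, -0.1, 2.8]
wrist_force: [1.2, 0.6, 0.3]
opening: 0.0601
[0.44463746 0.02079159 0.10230008] [-9.00280162e+01 -6.52875893e-02  2.78613326e+00]
small_pot 0.48 243 (array([425. , 284.4]), array([27. , 28.9]), 43.3) (array([424.9, 284.3]), array([26.5, 29.1]), 40.6) 0.02966548013429249 tilt [-0.019  0.02 ]
small_nest 0.8 337 (array([424.6, 284.3]), array([52.2, 49.2]), 89.7) (array([424.6, 284.3]), array([52.2, 49.2]), 89.7) 0.00874779516796456 tilt [-0.005  0.01 ]
square_box 0.63 241 (array([485.9, -19.8]), array([58.3, 21.2]), 88.6) (array([485.9, -19.7]), array([58.2, 21.2]), 88.6) 0.037772380045371555 tilt [-0.033  0.002]
```

View pics/s4.png

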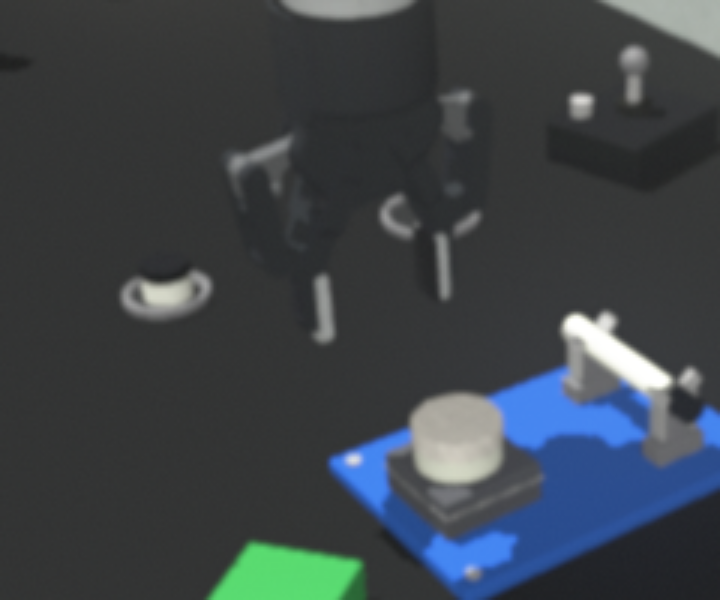

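The pot stands centred and upright in its nest. The dish is next.

```bash
python3 -m jog '[[0.2,0.4,-0.8,0,0,0,0],[0.2,0.78,-1.6,0,0,0,0],[0.2,0.78,-1.6,0,0,0,0]]'
python3 -m jog '[[0.2,0,0,-0.8,0,0,0],[0.2,0,0,-1.6,0,0,0],[0.2,0,0,-2.2,0,0,0],[0.2,0,0,-2.4,0,0,0],[0.2,0,0,-2.4,0,0,0]]'
python3 - <<'E'
from h import *
print(bot.get_obs()['ee_pos'],bot.get_obs()['tcp_rot'])
E
```

```text
time: 8.8
ee_pos: [0.465, -0.0165, 0.1013]
tcp_rot: [-90.0, -0.0, 2.9]
wrist_force: [-0.9, 1.2, -0.5]
opening: 0.0683
time: 9.3
ee_pos: [0.4638, -0.0157, 0.0409]
tcp_rot: [-90.0, 0.1, 2.9]
wrist_force: [-0.2, -0.2, 1.4]
opening: 0.0683
[ 0.46380173 -0.01566309  0.04086761] [-8.99919029e+01  6.37631307e-02  2.94778764e+00]
```

```bash
python3 -m jog '[[0.2,0,-0.15,0,0,0,0],[0.25,0,-0.15,0,0,0,0],[0.35,0,-0.15,0,0,0,0],[0.45,0,-0.15,0,0,0,0],[0.55,0,-0.15,0,0,0,0]]' 30
python3 -m jog '[[0.6,0,0,0,0,0,0],[0.65,0,0,0,0,0,0],[0.65,0,0,0,0,0,0]]' 30
python3 -m jog '[[0.65,0,0,0.1,0,0,0],[0.65,0,0,0.4,0,0,0],[0.65,0,0,1,0,0,0],[0.65,0,0,1.6,0,0,0],[0.65,0,0,1.6,0,0,0]]' 30
python3 - <<'E'
from h import *
print(bot.get_obs()['ee_pos'])
p2,d2=bot.camera("side"); 
cv2.imwrite("pics/s5.png",cv2.resize(p2[180:340,180:380],None,fx=3,fy=3)[:,:,::-1])
E
```

```text
time: 9.8
ee_pos: [0.4646, -0.0201, 0.0421]
tcp_rot: [-90.0, -0.1, 2.9]
wrist_force: [-1.5, -0.1, 6.1]
opening: 0.0469
time: 10.1
ee_pos: [0.4646, -0.0201, 0.0421]
tcp_rot: [-90.0, -0.1, 2.9]
wrist_force: [-1.6, -0.8, 6.2]
opening: 0.0469
time: 10.6
ee_pos: [0.4657, -0.02, 0.0843]
tcp_rot: [-90.0, -0.2, 2.9]
wrist_force: [0.4, 0.5, -1.5]
opening: 0.0468
[ 0.46574898 -0.02003808  0.08433096]
```

View pics/s5.png

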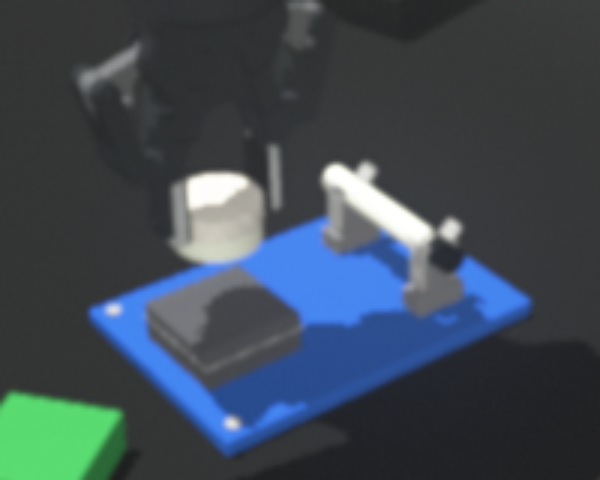

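The dish is held level and clear of the box. I'm carrying it to the wide nest.

```bash
python3 -m jog '[[0.65,0,0.4,0.4,0,0,0],[0.65,0.3,1.6,0.8,0,0,0],[0.65,1,3.2,0.8,0,0,0],[0.65,1.8,4.9,0.8,0,0,0],[0.65,2.6,6.5,0.8,0,0,0]]' 
python3 -m jog '[[0.65,0.9,1.6,0,0,0,0],[0.65,1.8,3.1,-0.3,0,0,0],[0.65,2.7,4.4,-0.9,0,0,0],[0.65,3.4,5.3,-1.6,0,0,0],[0.65,3.7,5.75,-2.2,0,0,0]]'
python3 -m jog '[[0.65,0,0,0,0,0,0],[0.65,0,0,0,0,0,0]]'
python3 - <<'E'
from h import *
o=bot.get_obs();print(o['ee_pos'],o['tcp_rot'],o['wrist_force'])
p2,d2=bot.camera("side"); 
cv2.imwrite("pics/s6.png",cv2.resize(p2[130:290,140:340],None,fx=3,fy=3)[:,:,::-1])
E
```

```text
time: 11.15
ee_pos: [0.5295, 0.145, 0.1016]
tcp_rot: [-90.0, -0.0, 2.9]
wrist_force: [0.3, -1.0, -0.5]
opening: 0.0468
time: 11.65
ee_pos: [0.6219, 0.2891, 0.0445]
tcp_rot: [-90.0, 0.1, 3.0]
wrist_force: [-0.9, 0.0, -0.6]
opening: 0.0464
time: 11.85
ee_pos: [0.6209, 0.2864, 0.046]
tcp_rot: [-90.0, 0.1, 2.9]
wrist_force: [-0.2, 0.2, 0.1]
opening: 0.0471
[0.62093158 0.28644072 0.04598602] [-90.03834613   0.09177356   2.93001623] [-0.2195249   0.18603016  0.13071804]
```

```bash
python3 -m jog '[[0.65,0.06,0,-0.4,0,0,0],[0.65,0.06,0,-0.8,0,0,0],[0.65,0.06,0,-1.05,0,0,0],[0.65,0.06,0,-1.2,0,0,0],[0.65,0.06,0,-1.2,0,0,0]]' 
python3 -m jog '[[0.65,0,0,-0.04,0,0,0],[0.65,0,0,-0.08,0,0,0],[0.65,0,0,-0.08,0,0,0]]'
```

```text
time: 12.4
ee_pos: [0.6228, 0.2859, 0.0154]
tcp_rot: [-90.0, 0.1, 2.9]
wrist_force: [0.5, 0.8, -1.4]
opening: 0.0469
time: 12.7
ee_pos: [0.6233, 0.2863, 0.0144]
tcp_rot: [-90.0, -0.0, 2.9]
wrist_force: [-0.4, 0.6, -0.5]
opening: 0.0465
```

```bash
python3 -m jog '[[0.65,0,0,-0.04,0,0,0],[0.65,0,0,-0.04,0,0,0]]'
```

```text
time: 12.9
ee_pos: [0.6232, 0.2863, 0.0132]
tcp_rot: [-90.0, 0.0, 2.9]
wrist_force: [0.2, -1.0, -0.8]
opening: 0.0466
```

```bash
python3 -m jog '[[0.65,0,0,-0.04,0,0,0],[0.65,0,0,-0.04,0,0,0]]'
```

```text
time: 13.1
ee_pos: [0.6232, 0.2863, 0.0121]
tcp_rot: [-90.0, 0.0, 2.9]
wrist_force: [-0.2, 0.2, -0.6]
opening: 0.047
```

```bash
python3 -m jog '[[0.65,0,0,-0.03,0,0,0],[0.65,0,0,-0.03,0,0,0]]'
```

```text
time: 13.3
ee_pos: [0.6232, 0.2862, 0.0114]
tcp_rot: [-90.0, 0.0, 2.9]
wrist_force: [-0.2, 0.2, -0.3]
opening: 0.0465
```

View pics/s6.png

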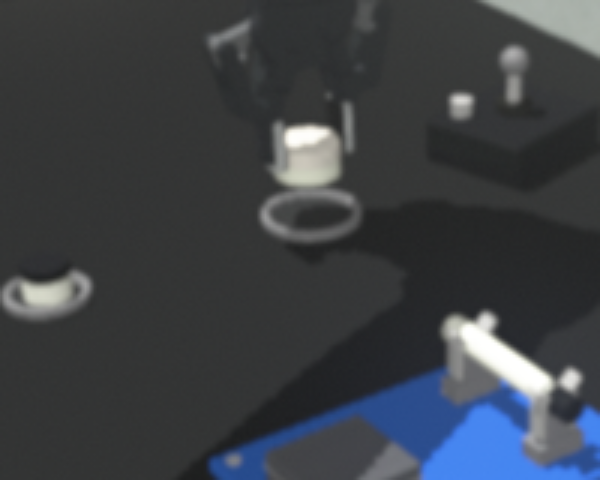

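The picture, taken before the descent, shows the dish centred over the wide nest. There is no contact yet, so I'm continuing down.

```bash
python3 -m jog '[[0.65,0,0,-0.03,0,0,0],[0.65,0,0,-0.03,0,0,0]]'; python3 -m jog '[[0.65,0,0,-0.02,0,0,0],[0.65,0,0,-0.02,0,0,0]]'
```

```text
time: 13.5
ee_pos: [0.6233, 0.2863, 0.0112]
tcp_rot: [-90.0, -0.0, 2.9]
wrist_force: [-1.1, -0.5, 2.6]
opening: 0.0464
time: 13.7
ee_pos: [0.6233, 0.2863, 0.0111]
tcp_rot: [-90.0, -0.0, 2.9]
wrist_force: [-2.8, -1.2, 6.4]
opening: 0.0466
```

```bash
python3 -m jog '[[0.55,0,0,0,0,0,0],[0.45,0,0,0,0,0,0],[0.35,0,0,0,0,0,0],[0.25,0,0,0,0,0,0],[0.2,0,0,0,0,0,0]]'
python3 -m jog '[[0.2,0,0,0.4,0,0,0],[0.2,0,0,1.2,0,0,0],[0.1,0,0,2.2,0,0,0],[0.1,-0.3,-0.5,3.2,0,0,0],[0,-0.8,-1.5,3.6,0,0,0]]'
python3 -m jog '[[0,-1,-1.9,0,0,0,0],[0,-2,-3.8,0,0,0,0],[0,-3,-5.7,0,0,0,0],[0,-3.5,-6.6,0,0,0,0],[0,-3.5,-6.6,0,0,0,0]]'
python3 - <<'E'
from h import *
o=bot.get_obs();print(o['ee_pos'],o['tcp_rot'])
p,d=bot.camera("top"); W=cloud("top",d)
for l in("wide_dish","wide_nest","square_box","square_nest"):
    for r in bot.regions_of("top",l)[:2]:
        X=W[r["pixels"]]; X=X[~np.isnan(X[:,0])]; zt=np.percentile(X[:,2],95);T=X[X[:,2]>zt-.006]
        print(l,r["conf"],len(X),rect(X[:,:2]),rect(T[:,:2]),zt.round(3),"tilt",np.linalg.lstsq(np.c_[T[:,:2],np.ones(len(T))],T[:,2],rcond=None)[0][:2].round(3))
p2,d2=bot.camera("side"); 
cv2.imwrite("pics/s7.png",cv2.resize(p2[130:330,140:380],None,fx=3,fy=3)[:,:,::-1])
E
```

```text
time: 14.2
ee_pos: [0.6232, 0.2862, 0.01]
tcp_rot: [-90.0, 0.0, 2.9]
wrist_force: [-0.6, -0.5, -0.1]
opening: 0.0684
time: 14.7
ee_pos: [0.6042, 0.2499, 0.1036]
tcp_rot: [-89.9, -0.2, 3.0]
wrist_force: [0.4, -0.0, 1.0]
opening: 0.0851
time: 15.2
ee_pos: [0.5142, 0.0807, 0.1016]
tcp_rot: [-90.0, -0.0, 2.7]
wrist_force: [0.8, 0.7, 0.6]
opening: 0.0856
[0.5141963  0.0807368  0.10161512] [-9.00315674e+01 -4.28864211e-02  2.71659133e+00]
wide_dish 0.62 607 (array([623.3, 285.8]), array([45.6, 46. ]), 49.5) (array([623. , 286.2]), array([45. , 45.9]), 54.4) 0.03 tilt [-0.008 -0.009]
wide_nest 0.69 649 (array([584.7, 234.6]), array([199.4,  74. ]), 55.2) (array([594.1, 217.5]), array([186.3,  46.7]), 67.1) 0.021 tilt [-0.719 -3.035]
square_box 0.9 1158 (array([465.4, -21.3]), array([60.4, 61.3]), 2.5) (array([465.4, -20.8]), array([60.2, 59.9]), 2.6) 0.037 tilt [-0.003  0.003]
square_box 0.67 1179 (array([344.1, -51.9]), array([65.8, 62.8]), 40.0) (array([346.9, -51.4]), array([60.1, 60.1]), 40.8) 0.027 tilt [ 0.003 -0.002]
square_nest 0.98 2165 (array([ 584.2, -252.7]), array([86.2, 89. ]), 6.9) (array([ 584.8, -251.5]), array([85.5, 85. ]), 8.2) 0.009 tilt [-0.003  0.001]
```

View pics/s7.png

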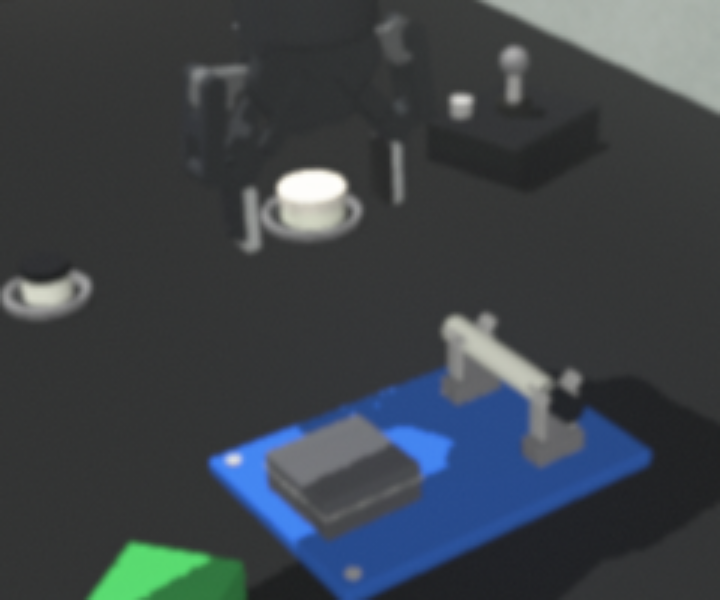

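The dish stands centred in its nest. The box is next.

```bash
python3 -m jog '[[0,-0.9,-1.9,0,0,0,0],[0,-1.8,-3.7,0,0,0,0],[0,-1.93,-4.1,0,0,0,0],[0,-1.93,-4.1,0,0,0,0],[0,-1.93,-4.1,0,0,0,0]]'
python3 -m jog '[[0,0,0,0,0,0,0]]'
```

```text
time: 16.0
ee_pos: [0.4682, -0.0181, 0.1003]
tcp_rot: [-90.0, -0.0, 2.9]
wrist_force: [-0.5, 0.7, -0.0]
opening: 0.0857
time: 16.1
ee_pos: [0.4681, -0.0177, 0.1002]
tcp_rot: [-90.0, 0.0, 3.0]
wrist_force: [0.3, -0.3, -1.3]
opening: 0.0852
```

```bash
python3 -m jog '[[0,-0.1,-0.12,-1,0,0,0],[0,-0.1,-0.12,-2,0,0,0],[0,-0.1,-0.12,-2.9,0,0,0],[0,-0.1,-0.12,-3.4,0,0,0],[0,-0.1,-0.12,-3.4,0,0,0]]'
python3 -m jog '[[0.05,0,0,0,0,0,0],[0.15,0,0,0,0,0,0],[0.25,0,0,0,0,0,0],[0.35,0,0,0,0,0,0],[0.45,0,0,0,0,0,0]]' 40
python3 -m jog '[[0.5,0,0,0,0,0,0],[0.5,0,0,0,0,0,0],[0.5,0,0,0,0,0,0]]' 40
python3 -m jog '[[0.5,0,0,0.1,0,0,0],[0.5,0,0,0.4,0,0,0],[0.5,0,0,1,0,0,0],[0.5,0,0,2,0,0,0],[0.5,0,0,2.9,0,0,0]]' 40
python3 - <<'E'
from h import *
print(bot.get_obs()['ee_pos'])
p2,d2=bot.camera("side"); 
cv2.imwrite("pics/s8.png",cv2.resize(p2[160:340,180:400],None,fx=3,fy=3)[:,:,::-1])
E
```

```text
time: 16.6
ee_pos: [0.4642, -0.021, 0.0137]
tcp_rot: [-90.0, 0.2, 3.0]
wrist_force: [0.6, 1.2, 1.0]
opening: 0.0854
time: 17.1
ee_pos: [0.4657, -0.0217, 0.0165]
tcp_rot: [-90.0, -0.1, 2.9]
wrist_force: [-1.2, -0.2, 6.2]
opening: 0.059
time: 17.4
ee_pos: [0.4657, -0.0218, 0.0165]
tcp_rot: [-90.0, -0.1, 2.9]
wrist_force: [-0.7, 0.5, 6.0]
opening: 0.0592
time: 17.9
ee_pos: [0.4648, -0.0218, 0.0891]
tcp_rot: [-90.0, 0.0, 2.9]
wrist_force: [1.1, -0.4, -0.8]
opening: 0.0593
[ 0.46482924 -0.02177341  0.08905336]
```

View pics/s8.png

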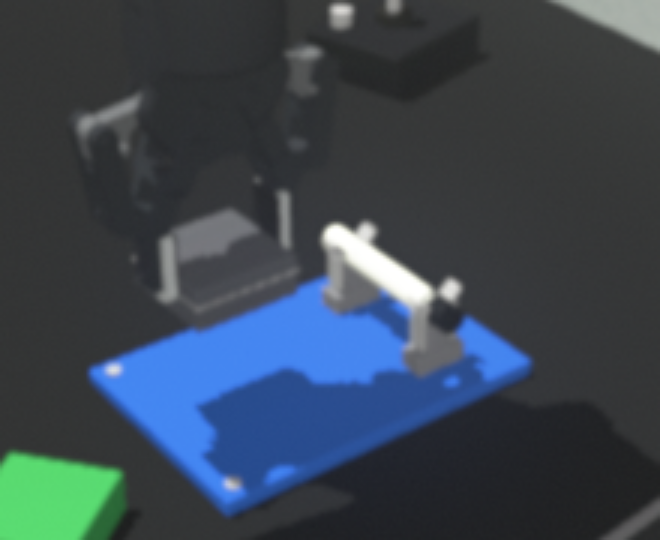

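The box is held level. I'm taking it to the square nest.

```bash
python3 -m jog '[[0.5,0,-0.6,0.3,0,0,0.2],[0.5,0.3,-2,0.6,0,0,0.4],[0.5,0.9,-3.6,0.6,0,0,0.6],[0.5,1.7,-5.1,0.6,0,0,0.85],[0.5,2.6,-6.4,0.6,0,0,0.85]]' 
python3 -m jog '[[0.5,0.9,-1.2,-0.2,0,0,0],[0.5,1.7,-2.2,-0.8,0,0,0],[0.5,2.2,-2.8,-1.4,0,0,0],[0.5,2.2,-2.8,-2,0,0,0],[0.5,2.2,-2.8,-2.4,0,0,0]]'
python3 -m jog '[[0.5,0,0,0,0,0,0],[0.5,0,0,0,0,0,0]]'
python3 - <<'E'
from h import *
o=bot.get_obs();print(o['ee_pos'],o['tcp_rot'],o['wrist_force'])
p2,d2=bot.camera("side"); W=cloud("side",d2)
cv2.imwrite("pics/s9.png",cv2.resize(p2[240:400,340:540],None,fx=3,fy=3)[:,:,::-1])
for l in("square_box","square_nest"):
    for r in bot.regions_of("side",l)[:2]:
        X=W[r["pixels"]]; X=X[~np.isnan(X[:,0])]; print(l,r["conf"],rect(X[:,:2]),np.percentile(X[:,2],[2,50,98]).round(3))
E
```

```text
time: 18.45
ee_pos: [0.5304, -0.1838, 0.1032]
tcp_rot: [-90.0, -0.0, 7.2]
wrist_force: [1.3, -0.3, -0.4]
opening: 0.0591
time: 18.95
ee_pos: [0.5842, -0.2515, 0.0409]
tcp_rot: [-89.9, 0.1, 7.1]
wrist_force: [0.0, 0.3, -2.0]
opening: 0.0591
time: 19.15
ee_pos: [0.5848, -0.2511, 0.0434]
tcp_rot: [-90.0, -0.0, 7.2]
wrist_force: [0.4, -0.6, -0.9]
opening: 0.0589
[ 0.58475799 -0.25109541  0.04340359] [-9.00048593e+01 -1.07940857e-02  7.18497768e+00] [ 0.36423463 -0.5507782  -0.90511302]
square_box 0.65 (array([351.8, -36.2]), array([87.2, 78.1]), 39.4) [0.005 0.025 0.027]
square_box 0.61 (array([ 612.3, -222.7]), array([156.1,  91.1]), 34.9) [0.005 0.061 0.064]
square_nest 0.64 (array([ 584.3, -247.2]), array([86., 92.]), 8.2) [0.002 0.006 0.01 ]
square_nest 0.58 (array([432.9, 310.9]), array([90.7, 33.3]), 73.1) [0.004 0.023 0.031]
```

View pics/s9.png

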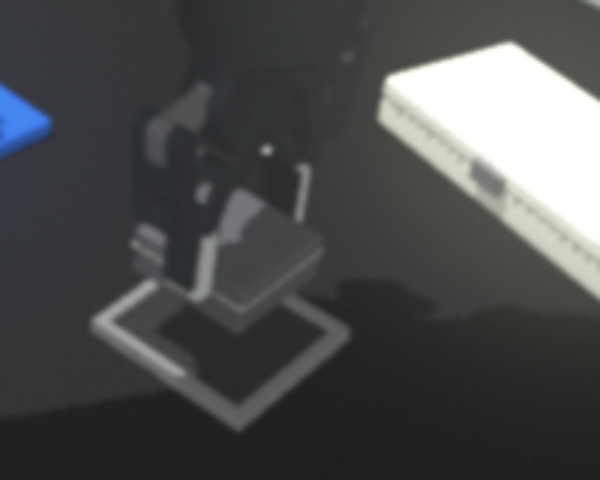

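The box is square over the nest and above it. I'm lowering it.

```bash
python3 -m jog '[[0.5,0,-0.02,-0.4,0,0,0],[0.5,0,-0.02,-0.8,0,0,0],[0.5,0,-0.02,-1.05,0,0,0],[0.5,0,-0.02,-1.2,0,0,0],[0.5,0,-0.02,-1.2,0,0,0]]' 
python3 -m jog '[[0.5,0,0,-0.04,0,0,0],[0.5,0,0,-0.08,0,0,0],[0.5,0,0,-0.08,0,0,0]]'
python3 -m jog '[[0.5,0,0,-0.03,0,0,0],[0.5,0,0,-0.03,0,0,0]]'
```

```text
time: 19.8
ee_pos: [0.5845, -0.252, 0.0118]
tcp_rot: [-90.0, 0.1, 7.2]
wrist_force: [-0.5, 0.2, -0.5]
opening: 0.059
time: 20.1
ee_pos: [0.5851, -0.2523, 0.0109]
tcp_rot: [-90.0, -0.0, 7.2]
wrist_force: [0.1, -0.8, -1.1]
opening: 0.0587
time: 20.3
ee_pos: [0.585, -0.2523, 0.0101]
tcp_rot: [-90.0, -0.0, 7.2]
wrist_force: [-0.4, 0.2, -1.0]
opening: 0.0584
```

```bash
python3 -m jog '[[0.5,0,0,-0.03,0,0,0],[0.5,0,0,-0.03,0,0,0]]'
```

```text
time: 20.5
ee_pos: [0.5851, -0.2523, 0.0096]
tcp_rot: [-90.0, -0.0, 7.1]
wrist_force: [-1.1, 0.5, 1.2]
opening: 0.0589
```

```bash
python3 -m jog '[[0.5,0,0,-0.02,0,0,0],[0.5,0,0,-0.02,0,0,0]]'
```

```text
time: 20.7
ee_pos: [0.5851, -0.2523, 0.0096]
tcp_rot: [-90.0, -0.0, 7.2]
wrist_force: [-2.0, 1.6, 5.2]
opening: 0.0587
```

```bash
python3 -m jog '[[0.4,0,0,0,0,0,0],[0.25,0,0,0,0,0,0],[0.1,0,0,0,0,0,0],[0,0,0,0,0,0,0],[0,0,0,0,0,0,0]]'
python3 -m jog '[[0,0,0,0.4,0,0,0],[0,0,0,1.2,0,0,0],[0,0,0,2.2,0,0,0],[0.2,0,0.4,3.4,0,0,0],[0.4,0,1.4,4.4,0,0,0]]'
python3 -m jog '[[0.45,-0.1,1.9,0,0,0,-0.4],[0.45,-0.2,3.8,0,0,0,-0.8],[0.45,-0.28,5.7,0,0,0,-1.16],[0.45,-0.28,7.4,0,0,0,-1.16],[0.45,-0.28,8.06,0,0,0,-1.16]]'
python3 -m jog '[[0.45,0,0,0,0,0,0],[0.45,0,0,0,0,0,0]]'
python3 - <<'E'
from h import *
o=bot.get_obs();print(o['ee_pos'],o['tcp_rot'])
p,d=bot.camera("top"); W=cloud("top",d)
for l in("square_box","square_nest","tube_cradle","tube"):
    for r in bot.regions_of("top",l)[:2]:
        X=W[r["pixels"]]; X=X[~np.isnan(X[:,0])]; zt=np.percentile(X[:,2],95);T=X[X[:,2]>zt-.006]
        print(l,r["conf"],len(X),rect(X[:,:2]),rect(T[:,:2]),zt.round(3),"tilt",np.linalg.lstsq(np.c_[T[:,:2],np.ones(len(T))],T[:,2],rcond=None)[0][:2].round(3))
        if l=="tube_cradle":
            S=X[X[:,2]>.010]; k,lab,_,c=cv2.kmeans((S[:,:2]*1000).astype(np.float32),2,None,(3,50,.01),5,cv2.KMEANS_PP_CENTERS); print(len(S),c)
            for i in(0,1): print(rect(S[lab[:,0]==i,:2]))
p2,d2=bot.camera("side"); 
cv2.imwrite("pics/s10.png",cv2.resize(p2[200:460,240:500],None,fx=2.3,fy=2.3)[:,:,::-1])
E
```

```text
time: 21.2
ee_pos: [0.585, -0.2522, 0.0086]
tcp_rot: [-90.0, 0.0, 7.2]
wrist_force: [0.3, 0.1, -0.1]
opening: 0.0853
time: 21.7
ee_pos: [0.585, -0.2182, 0.121]
tcp_rot: [-90.1, -0.1, 7.0]
wrist_force: [-0.1, 0.6, -0.0]
opening: 0.059
time: 22.2
ee_pos: [0.5779, -0.0125, 0.1198]
tcp_rot: [-90.0, -0.1, 1.5]
wrist_force: [-0.8, -0.5, 0.4]
opening: 0.0469
time: 22.4
ee_pos: [0.5782, -0.0162, 0.1192]
tcp_rot: [-90.0, -0.0, 1.4]
wrist_force: [-0.1, 0.1, -0.2]
opening: 0.047
[ 0.57819109 -0.01618306  0.11922588] [-9.00246303e+01 -2.73646138e-02  1.38107112e+00]
square_box 0.66 1188 (array([ 585.2, -250.4]), array([62.4, 60.3]), 6.9) (array([ 584.6, -250.9]), array([60. , 59.5]), 6.9) 0.031 tilt [-0.     0.001]
square_nest 0.82 907 (array([ 584.6, -252.4]), array([84.2, 85.6]), 6.6) (array([ 584.4, -251.7]), array([84.1, 83.7]), 7.3) 0.01 tilt [-0.001 -0.003]
tube_cradle 0.69 1757 (array([ 414.1, -246.8]), array([123.,  50.]), 70.4) (array([ 414.3, -247.1]), array([102.3,  33.7]), 69.6) 0.017 tilt [ 0.001 -0.002]Traceback (most recent call last):
  File "<stdin>", line 9, in <module>
ValueError: not enough values to unpack (expected 4, got 3)
```

```bash
python3 - <<'E'
from h import *
W=np.load("W.npy")
r=np.linalg.norm(W[:,:,:2]-[.414,-.247],axis=2); S=W[(r<.06)&(W[:,:,2]>.010)]
k,lab,c=cv2.kmeans((S[:,:2]*1000).astype(np.float32),2,None,(3,50,.01),5,cv2.KMEANS_PP_CENTERS)
m=[np.array(rect(S[lab[:,0]==i,:2])[0]) for i in(0,1)]
print(len(S),c,m)
for q in(c,m):
    v=q[0]-q[1]; print("dir",np.degrees(np.arctan2(v[1],v[0])),np.linalg.norm(v),"mid",(q[0]+q[1])/2)
X=W[(r<.07)&(W[:,:,2]>.0015)&(W[:,:,2]<.007)]; print(rect(X[:,:2]))
E
python3 -m jog '[[0.45,0,0.02,-1,0,0,0],[0.45,0,0.02,-2,0,0,0],[0.45,0,0.02,-2.8,0,0,0],[0.45,0,0.02,-3.4,0,0,0],[0.45,0,0.02,-3.4,0,0,0]]'
```

```text
234 [[ 401.45224 -285.71854]
 [ 428.7153  -208.04626]] [array([ 399.8, -286.1]), array([ 425.3, -217.8])]
dir -109.34113 82.318016 mid [ 415.08377 -246.8824 ]
dir -110.47326120019267 72.90500668678388 mid [ 412.55 -251.95]
(array([ 413.6, -247.1]), array([138.4, 138.2]), 80.8)
time: 23.1
ee_pos: [0.5768, -0.0159, 0.0316]
tcp_rot: [-90.0, 0.2, 1.3]
wrist_force: [0.6, 0.3, 0.0]
opening: 0.0469
```

```bash
python3 -m jog '[[0.5,0.02,0,0.08,0,0,0],[0.6,0.02,0,0.08,0,0,0],[0.7,0.02,0,0.08,0,0,0],[0.8,0.02,0,0.08,0,0,0],[0.9,0.02,0,0.08,0,0,0]]' 80
python3 -m jog '[[0.95,0,0,0,0,0,0],[0.95,0,0,0,0,0,0],[0.95,0,0,0,0,0,0]]' 80
python3 -m jog '[[0.95,0,0,0.1,0,0,0],[0.95,0,0,0.2,0,0,0],[0.95,0,0,0.3,0,0,0],[0.95,0,0,0.4,0,0,0],[0.95,0,0,0.5,0,0,0]]' 80
python3 -m jog '[[0.95,0,0,0.1,0,0,0],[0.95,0,0,0.3,0,0,0],[0.95,0,0,0.6,0,0,0],[0.95,0,0,1,0,0,0],[0.95,0,0,1.6,0,0,0]]' 80
python3 - <<'E'
from h import *
o=bot.get_obs();print(o['ee_pos'],o['tcp_rot'])
p2,d2=bot.camera("side"); W=cloud("side",d2)
cv2.imwrite("pics/s10.png",cv2.resize(p2[180:380,220:480],None,fx=2.5,fy=2.5)[:,:,::-1])
for n in("side","top"):
    if n=="top": W=cloud("top",bot.camera("top")[1])
    for r in bot.regions_of(n,"tube")[:1]:
        X=W[r["pixels"]]; X=X[~np.isnan(X[:,0])]; print(n,r["conf"],len(X),rect(X[:,:2]),np.percentile(X[:,2],[2,50,98]).round(3))
E
```

```text
time: 23.6
ee_pos: [0.5789, -0.0153, 0.0368]
tcp_rot: [-90.0, -0.1, 1.4]
wrist_force: [-1.4, -0.2, 4.8]
opening: 0.0131
time: 23.9
ee_pos: [0.5789, -0.0152, 0.0367]
tcp_rot: [-90.0, -0.1, 1.4]
wrist_force: [-0.8, -0.0, 7.0]
opening: 0.0131
time: 24.4
ee_pos: [0.5786, -0.0153, 0.0487]
tcp_rot: [-90.0, -0.0, 1.4]
wrist_force: [-0.1, -0.0, -0.2]
opening: 0.0129
time: 24.9
ee_pos: [0.5782, -0.0152, 0.089]
tcp_rot: [-90.0, 0.0, 1.3]
wrist_force: [0.2, -0.1, 0.0]
opening: 0.0129
[ 0.57824901 -0.01523642  0.08898694] [-8.99975427e+01  3.58307900e-02  1.34999756e+00]
side 0.91 321 (array([575.8, -14.7]), array([ 16.7, 110.1]), 3.4) [0.094 0.103 0.107]
top 0.28 967 (array([ 584.4, -253.4]), array([87. , 87.1]), 7.0) [-0.     0.006  0.011]
```

View pics/s10.png

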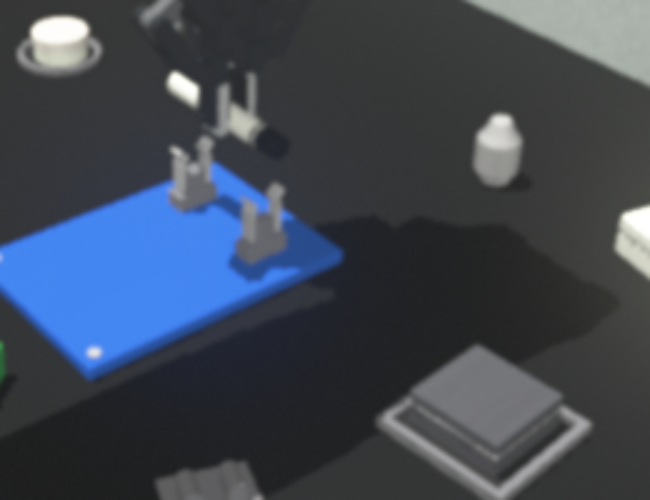

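The tube is out of the clips, level, and held at its middle. The box sits flat in its nest. I'm moving to the cradle with a turn of −21°.

```bash
python3 -m jog '[[0.95,-0.4,-0.6,0,0,0,0],[0.95,-1.4,-2,0,0,0,-0.8],[0.95,-2.5,-3.6,0,0,0,-1.8],[0.95,-3.6,-5.1,0,0,0,-2.8],[0.95,-4.7,-6.6,0,0,0,-3.8]]' 
python3 -m jog '[[0.95,-0.8,-1.1,0,0,0,-0.4],[0.95,-1.4,-2,-0.4,0,0,-0.4],[0.95,-1.87,-2.67,-0.9,0,0,-0.4],[0.95,-1.87,-2.67,-1.4,0,0,-0.4],[0.95,-1.87,-2.67,-1.8,0,0,-0.4]]'
python3 -m jog '[[0.95,0,0,0,0,0,0],[0.95,0,0,0,0,0,0]]'
python3 - <<'E'
from h import *
o=bot.get_obs();print(o['ee_pos'],o['tcp_rot'])
p2,d2=bot.camera("side"); W=cloud("side",d2)
cv2.imwrite("pics/s11.png",cv2.resize(p2[300:480,230:430],None,fx=3,fy=3)[:,:,::-1])
for l in("tube","tube_cradle"):
    for r in bot.regions_of("side",l)[:1]:
        X=W[r["pixels"]]; X=X[~np.isnan(X[:,0])]; print(l,r["conf"],len(X),rect(X[:,:2]),np.percentile(X[:,2],[2,50,98]).round(3))
        if l=="tube":
            t=(X[:,:2]-X[:,:2].mean(0))@[.335,.942]
            for a in np.arange(-.055,.055,.01):
                s=(t>a)&(t<a+.01)
                if s.sum()>5: print(round(a,3),np.percentile(X[s,2],95).round(4),X[s,:2].mean(0).round(4))
E
```

```text
time: 25.6
ee_pos: [0.4588, -0.1817, 0.0877]
tcp_rot: [-90.0, 0.0, -17.8]
wrist_force: [0.9, -1.4, 0.4]
opening: 0.0128
time: 26.1
ee_pos: [0.4134, -0.2471, 0.042]
tcp_rot: [-90.0, 0.1, -19.7]
wrist_force: [-0.5, 0.8, -0.2]
opening: 0.013
time: 26.3
ee_pos: [0.4145, -0.2463, 0.0432]
tcp_rot: [-90.0, 0.0, -19.6]
wrist_force: [-0.3, -0.6, -0.1]
opening: 0.013
[ 0.41446946 -0.24632417  0.04316782] [-8.99869097e+01  3.08335827e-02 -1.95849507e+01]
tube 0.7 576 (array([ 408.5, -261.7]), array([76.2, 14.7]), 70.0) [0.049 0.06  0.062]
-0.025 0.0617 [ 0.3966 -0.2941]
-0.015 0.0615 [ 0.3995 -0.2832]
-0.005 0.0616 [ 0.4034 -0.2738]
0.005 0.0613 [ 0.4067 -0.2641]
0.015 0.0611 [ 0.4104 -0.2555]
0.025 0.0613 [ 0.4158 -0.2465]
0.035 0.0609 [ 0.4205 -0.238 ]
0.045 0.06 [ 0.425  -0.2307]
tube_cradle 0.77 2351 (array([ 415.6, -245.6]), array([125.5,  51.9]), 70.5) [0.002 0.005 0.019]
```

View pics/s11.png

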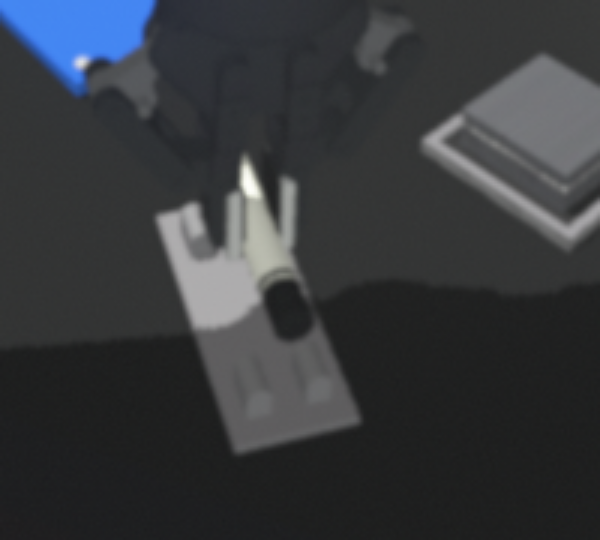

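The tube is parallel to the cradle and centred over both saddles, so I'm lowering it.

```bash
python3 -m jog '[[0.95,0,0,-0.4,0,0,0],[0.95,0,0,-0.8,0,0,0],[0.95,0,0,-1.1,0,0,0],[0.95,0,0,-1.28,0,0,0],[0.95,0,0,-1.28,0,0,0]]' 
python3 -m jog '[[0.95,0,0,0,0,0,0],[0.95,0,0,-0.04,0,0,0],[0.95,0,0,-0.04,0,0,0]]'
```

```text
time: 26.95
ee_pos: [0.4139, -0.2468, 0.0104]
tcp_rot: [-90.0, 0.1, -19.7]
wrist_force: [1.0, 0.8, 0.2]
opening: 0.0126
time: 27.25
ee_pos: [0.4143, -0.2471, 0.0105]
tcp_rot: [-90.0, -0.0, -19.7]
wrist_force: [-0.1, 0.7, -0.8]
opening: 0.013
```

```bash
python3 -m jog '[[0.95,0,0,-0.04,0,0,0],[0.95,0,0,-0.04,0,0,0]]'
```

```text
time: 27.45
ee_pos: [0.4142, -0.247, 0.0093]
tcp_rot: [-90.0, 0.0, -19.6]
wrist_force: [0.1, 0.1, 0.0]
opening: 0.0127
```

```bash
python3 -m jog '[[0.95,0,0,-0.04,0,0,0],[0.95,0,0,-0.04,0,0,0]]'
```

```text
time: 27.65
ee_pos: [0.4142, -0.247, 0.0086]
tcp_rot: [-90.0, -0.0, -19.7]
wrist_force: [-2.9, 0.5, 3.3]
opening: 0.0128
```

```bash
python3 -m jog '[[0.95,0,0,-0.03,0,0,0],[0.95,0,0,-0.03,0,0,0]]'
```

```text
time: 27.85
ee_pos: [0.4142, -0.247, 0.0085]
tcp_rot: [-90.0, -0.0, -19.7]
wrist_force: [-4.6, 1.3, 10.4]
opening: 0.0129
```

```bash
python3 -m jog '[[0.95,0,0,-0.02,0,0,0],[0.95,0,0,-0.02,0,0,0]]'
```

```text
time: 28.05
ee_pos: [0.4142, -0.247, 0.0083]
tcp_rot: [-90.0, -0.0, -19.7]
wrist_force: [-6.5, 3.2, 14.4]
opening: 0.0127
```

```bash
python3 -m jog '[[0.95,0,0,0.03,0,0,0],[0.8,0,0,0.03,0,0,0],[0.75,0,0,0.03,0,0,0],[0.7,0,0,0.03,0,0,0],[0.6,0,0,0.03,0,0,0]]' 20
python3 -m jog '[[0.55,0,0,0,0,0,0],[0.5,0,0,0,0,0,0],[0.5,0,0,0.3,0,0,0],[0.5,0,0,1,0,0,0],[0.5,0,0,2,0,0,0]]'
python3 -m jog '[[0.5,0,0.5,1,0,0,0],[0.5,0,2,2,0,0,0],[0.5,0,4,3,0,0,0],[0.5,0,6,3,0,0,0],[0.5,0,7.5,3,0,0,0]]'
python3 -m jog '[[0.5,0,0.5,0,0,0,0],[0.5,0,0.5,0,0,0,0],[0.5,0,0.5,0,0,0,0]]'
python3 - <<'E'
from h import *
o=bot.get_obs();print(o['ee_pos'],o['tcp_rot'],o['wrist_force'])
p2,d2=bot.camera("side");p,d=bot.camera("top"); cv2.imwrite("pics/top12.png",p[:,:,::-1])
cv2.imwrite("pics/s12.png",cv2.resize(p2[200:460,230:490],None,fx=2.3,fy=2.3)[:,:,::-1])
for n,dd in(("top",d),("side",d2)):
  W=cloud(n,dd)
  for l in("tube","tube_cradle","square_box","wide_dish","small_pot","objective"):
    for r in bot.regions_of(n,l)[:2]:
        X=W[r["pixels"]]; X=X[~np.isnan(X[:,0])]; print(n,l,r["conf"],len(X),rect(X[:,:2]),np.percentile(X[:,2],[2,50,98]).round(3))
E
```

```text
time: 28.55
ee_pos: [0.4142, -0.247, 0.0076]
tcp_rot: [-90.0, 0.0, -19.6]
wrist_force: [-0.2, 0.4, -0.1]
opening: 0.0341
time: 29.05
ee_pos: [0.4136, -0.2466, 0.0578]
tcp_rot: [-90.0, 0.1, -19.6]
wrist_force: [0.3, 0.3, 1.3]
opening: 0.0425
time: 29.55
ee_pos: [0.4145, -0.0578, 0.1346]
tcp_rot: [-90.0, -0.2, -19.7]
wrist_force: [1.0, 0.6, 0.4]
opening: 0.043
time: 29.85
ee_pos: [0.4144, -0.0475, 0.133]
tcp_rot: [-90.0, -0.0, -19.6]
wrist_force: [0.2, 0.0, 0.9]
opening: 0.0427
[ 0.41437735 -0.04746453  0.13302832] [-9.00165890e+01 -2.42872131e-02 -1.96181931e+01] [0.2363108  0.03072217 0.94578027]
top tube 0.95 520 (array([ 414.2, -246.9]), array([109.5,  15.8]), 69.7) [0.018 0.024 0.028]
top tube_cradle 0.78 1229 (array([ 414.1, -246.3]), array([123.5,  51.4]), 69.6) [-0.     0.004  0.019]
top square_box 0.62 1159 (array([ 584.4, -250.6]), array([60. , 59.4]), 7.4) [0.012 0.027 0.031]
top wide_dish 0.66 600 (array([626.3, 286.9]), array([52.8, 45.6]), 21.3) [0.005 0.027 0.031]
top small_pot 0.53 280 (array([426.3, 284.4]), array([28.9, 30.6]), 86.6) [0.003 0.026 0.03 ]
top objective 
[... 240 characters left out ...]
5) [0.004 0.03  0.051]
side tube_cradle 0.79 2289 (array([ 415.5, -246. ]), array([124.8,  51.4]), 70.2) [0.002 0.005 0.019]
side square_box 0.62 1792 (array([351.8, -35.6]), array([88. , 77.5]), 40.6) [0.004 0.025 0.027]
side square_box 0.58 1943 (array([ 598.9, -242.4]), array([91.6, 72.3]), 7.8) [0.008 0.028 0.03 ]
side wide_dish 0.43 140 (array([542.7, 150. ]), array([472. ,  41.4]), 59.0) [0.005 0.025 0.031]
side small_pot 0.51 273 (array([425.4, 283.9]), array([31.8, 30.3]), 49.4) [0.006 0.023 0.031]
side objective 0.78 402 (array([781.7, -70.2]), array([23.1, 31.5]), 47.5) [0.005 0.031 0.051]
side objective 0.33 85 (array([615.6, 292.9]), array([67.1, 42.1]), 26.5) [0.002 0.006 0.011]
```

View pics/s12.png

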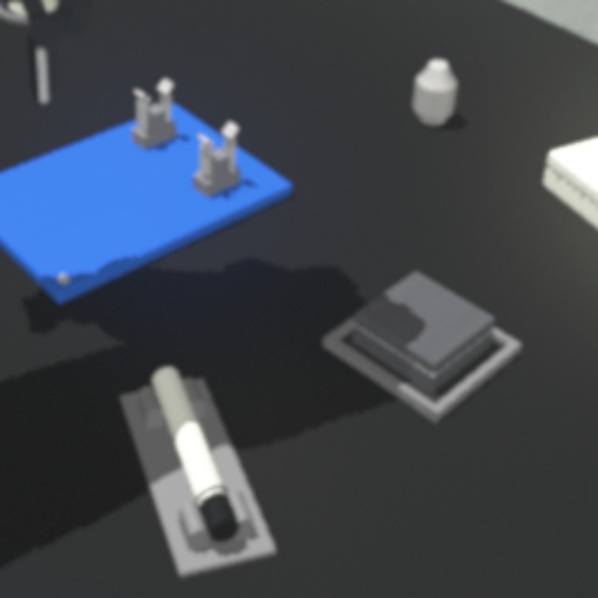

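View pics/top12.png

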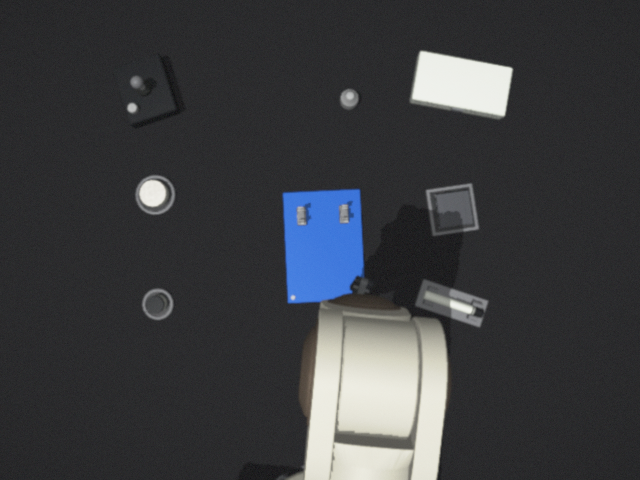

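The tube lies in both saddles, centred within 1 mm. The pot, dish and box stand in their nests, the objective hasn't moved, and the arm is clear, so I'm handing in.

```bash
python3 -c "
from workcell import bot
print(bot.job_done())"
```

```text
the job is handed in; nothing more can be done
None
```

I unloaded the carrier in the order asked, and every item is in its place. I moved the pot, then the dish, then the box to their nests, and pulled the tube out of its clips and laid it in the cradle. The last move ended at 29.9 s of the 109 s allowed.

- **Pot, dish and box:** they stand inside the rims with their tops level. Each is within about 1–2 mm of its nest's centre. The box is turned within 1° of its nest.
- **Tube:** it lies in both saddles, under 1.5 mm from the cradle's middle in both cameras and within about 0.5° of its direction. The measured height matches it being fully seated.
- **Objective:** it stands where it stood at the start, to within about 2 mm of measurement noise.
- **Forces:** I lowered each item in steps of about 1 mm or less until it touched. Wrist force readings stayed below about 16 N. The highest came when the tube met the saddles, with about 7 N of it sideways before release.

In the final check the side camera could not measure the dish, because its detection region spilled onto other things. The last top-view dish region also included some rim. I relied on the clean top-view measurement taken just after placing it, which put it centred and level, and on the final picture.

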